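# Set and lock the pressure screw of an etching press

### The job

Get the etching press ready to print. Push its bed fully home under the raised top roller; then slacken the stiff lock ring of the near pressure screw (the one on the robot's side) by swinging its lever well back, turn the near screw's T-handle clockwise (down) until its red end points the same way as the red end of the far screw, which is already set, and swing the near lock ring's lever back until it is fully tight. Leave the far screw, its lock ring and the inking things as they are.

Things in the scene. Friction and masses are not known exactly. Their poses are not given: they have to be found in the camera images.
- press: fixed blue table-top etching press, base 290 x 300 mm. Origin: centre of the base's underside, on the table. x axis: along the rollers, from the near side frame (nearest the robot) to the far one; y: the bed's line of travel; z up. Side frames 30 mm thick, 100 mm wide, 190 mm high at x = -115 (near) and +115 mm (far). Between them tie bars (top 184 mm) and top roller (underside 100 mm high)
- near_axis (a point): top of the hub of the near pressure screw, 269 mm above the table, on its vertical axis (x = -115, y = 0 mm of the press), which the near lock ring shares. From below: frame top 190 mm, round dial plate (radius 52), brass lock ring (radius 30, 198 to 212 mm high) with a lever, screw hub (radius 18) with a T-handle. The far side is the same; a star wheel outside the far frame is up to 226 mm high
- bed (a joint): how far (m) the flat aluminium bed (190 x 320 mm, 10 mm thick, top 95 mm above the table, a copper plate fixed on it) stands out of its home position towards the press's -y (the robot's right): 0 = fully home against its stop, at most 0.10. Slides level with about 3 N of friction and stays where it is left
- bed_bar (a point): middle of the upper edge of the outer face of the dark steel end bar at the bed's -y end, 123 mm above the table. The bar is 150 mm long (along press x), 14 mm thick, 28 mm high above the bed; its outer face is flush with the bed's end. Pushing this face towards the press's +y sends the bed home. Beyond and under the bed's end is only the table, 85 mm below the bed
- near_ring (a joint): angle (rad) of the near lock ring: 0 = fully tight, at its stop; grows counter-clockwise seen from above as it is slackened, to 0.9 at the loose stop. At 0 the lever points to the press's -y, turned 5 degrees towards -x. It is stiff all the way (0.8 N m: a firm push of 7 to 9 N on the lever handle), both ways, and stays where it is left
- near_lever (a point): point on the centre line of the near lock ring's round black lever handle (18 mm thick), 108 mm from the ring's axis, 251 mm above the table. The cranked lever leaves the ring 207 mm high, is 215 mm high at 55 mm from the axis and rises to 262 mm at its end, 125 to 130 mm from the axis; the black handle starts 64 mm from the axis
- near_screw (a joint): angle (rad) of the near pressure screw: grows clockwise seen from above (screwing down), range 0 to 2.8. At 0 its red end points 150 degrees counter-clockwise from the press's x axis. It points the same way as the far one's when both joints read the same. It turns against about 0.15 N m (4 N at 40 mm) and stays where it is left
- near_red_end (a point): tip of the red end of the near T-handle, 50 mm from the screw's axis, 258 mm above the table. The T-handle is a level round bar through the hub, 14 mm thick (18 mm on the red sleeve, 20 to 50 mm from the axis); its other end, also 50 mm from the axis, is a black ball 20 mm across. Its underside is 248 to 251 mm high; the lock ring's lever passes below and beyond it
- far_screw (a joint): angle (rad) of the far pressure screw, the setting to be matched; same sense and zero as near_screw. It turns as easily: do not touch it
- far_red_end (a point): tip of the red end of the far T-handle, 50 mm from the far screw's axis, 258 mm above the table; same form as the near one
- far_lever (a point): point on the far lock ring's lever, placed as near_lever is on the near one; it is tight, leave it alone
- ink_jar: loose amber ink jar with a black lid, 72 mm across, 85 mm high; origin at the centre of its underside
- brayer: loose ink roller lying on a glass slab: black rubber roller 38 mm across and 100 mm long, wooden handle; about 170 mm long; origin under the middle of the roller, handle along its -x axis
- brush_tin: loose white tin with brushes, 76 mm across, about 200 mm high with the brushes; origin at the centre of its underside

How it is judged:
By the outcome, as a careful person would: the job done as asked, in the order asked, and still so for the second after the job is handed in, with the robot touching nothing.
It also fails if it takes over 67 s, if anything falls off the work surface, if the arm or the gripper's body presses on something with over 40 N, if the wrist force passes 120 N, or if a joint passes its speed limit or range.

### The arm

A 6-joint arm with a two-finger parallel gripper is mounted at the origin on the work surface. World frame = base frame: x ahead of the robot, y to its left, z up, the work surface at z = 0. Lengths are in m, angles in degrees, forces in N, time in s.
With the tool pointing down it reaches from about 0.375 to 0.9 m from the base axis. Payload 3.1 kg.
Tool frame: the origin (TCP) lies at the very end of the fingers, on their centre line; the grasp point (between the pads) lies 19 mm behind it (grip_point_offset is the distance from the TCP to the grasp point, in m); y points along the fingers, x is the direction in which the jaws open and shut, and the axes are right-handed (so a half turn about y gives the same grasp; the last joint's range is limited). The gripper opens to 87 mm and grips with 3 to 60 N. Pads are 19 mm wide; open, the fingers measure 117 mm over their backs; the gripper's body (75 mm by 190 mm) begins 51 mm behind the grasp point.
Start: joints at [63.169, 30.224, 82.088, -0, 67.689, -10.227], TCP at [0.179, 0.599, 0.223] pointing down, gripper open.
Joint ranges: [-176.69, 176.69], [-43.24, 126.21], [12.49, 139.97], [-82, 262], [0, 151.66], [-163.58, 163.58]. Speed limits (degrees/s): [159.86, 159.86, 180, 180, 180, 180].

### API

Orientations are given as a 3x3 rotation matrix whose columns are the frame's x, y, z axes.
In Python, from rig import * gives the robot as it stands.
- The arm moves only by the tool send_rows, never from a script. Its argument "moves" is text: rows parted by semicolons, each of 5 numbers parted by spaces: the finger opening in mm, from 0 to 87, then the shift along the tool's x, y, z in mm, then the turn about the tool's y in degrees. In form: fingers dx dy dz yaw; .... A call has 1 to 20 rows; each row shifts and turns the commanded pose from where the row before left it, along the tool's axes as they then stand; what a row does not reach is not made up. A row lasts 1/12 s, in which the tool goes at most 41.7 mm and 7.16 degrees, less where a joint would pass 70% of its speed; a pose out of reach is approached as far as the arm can. A call is refused whole if a number of a shift passes 41.7 or a number of a turn 7.16, either way. A call with a gripper value outside its range is refused whole. The fingers move at their own pace and stop on an object; the grip force is fixed at half the most. Time passes only in rows, so rows that do not move let the fingers close. It gives the time, the measured TCP pose, the force and the opening at its end, in the units of the state.
- read_state(): the state, without advancing time (a new reading comes with each control period).
- capture(name): name is "scene" or "top" or "wrist"; returns a dict with "image" (480x640x3 uint8, blue, green, red), "z_map" (480x640 float32, m along the optical axis (not along the pixel's ray), 0 where there is no reading), "mtx" (3x3 intrinsics, pixels), "origin" and "rotation" of the camera in the world; the wrist camera has in their place "tool_from_camera" (4x4, takes a point from camera to tool coordinates, whose origin is the TCP and whose axes are the tool frame's). Camera axes: x right, y up, looking along -z (the intrinsics and any distortion apply to the point x, -y, -z); pixel columns grow to the right and rows downward; lengths in m; the calibration is good to about 2 mm. A picture is of the moment at which its call begins: read the wrist's pose just before it.
- hand_in(): hands the job in, once; it reports no verdict.
Trained networks look in a picture, given as the dict that the camera call returned (one of the last four; its "shot" number tells which), for a name from the list of things; names that differ only in an ending like _2 or _b are one class to them, and where a whole thing is asked for, a point or a joint stands for the part that bears it (a point fixed in the world has none). Each returns a list of dicts, best first, with "p" (0 to 1); they miss things now and then, are a little off and sometimes report something else, mostly with a low value. They report only what shows in the picture. A call takes as long as a camera call.
- search_frame(picture, name): "bbox" ([left, top, right, bottom] in pixels, round what is visible of it).
- masks_of(picture, name): "region" (480x640 bool, what is visible of it) and "bbox" ([left, top, right, bottom] in pixels, round what is visible of it).
- mark_of(picture, name): "pixel" ([row, column] in pixels: a listed point, or the origin of a listed thing).
The state is a dict: "time_s": time; "joint_positions": joint angles; "qvel": joint speeds; "tau": joint torques, N m; "position": TCP position; "tcp_rot": TCP orientation; "force": force on the tool from outside, world axes, zero at the start; "moment": the same for the moment, N m; "opening": opening from 0.0 (shut) to 1.0 (fully open).
Only numpy, scipy, OpenCV 4.12 (cv2) and the standard library are available. Lean on these libraries where they do the work, as an engineer would, in place of code of your own. Each camera call takes 0.05 s, during which the arm holds its last target. There are 200 camera calls.

## Working session

There is one attempt and no reset: what is moved stays moved. The work goes in short steps, Python scripts to look and compute and a tool call to move; the robot and the scene stay as the last step left them, time stands still between calls to the robot, and variables do not carry over. Pictures are saved under pics/ and viewed, about 8 in all and at most 12, crops included, and the job is handed in when it is done.

Besides the shell and the picture viewer there is one more tool, called after "Call:" as name(argument=value, ...) on one line, values as JSON. send_rows: Moves the arm, as the interface text tells. Its arguments: {"type":"object","properties":{"moves":{"type":"string"}},"required":["moves"]}

```bash
mkdir -p pics; ls
cat > h.py <<'E'
from rig import *
import numpy as np, cv2
def w(c,px,z=None,st=None):
    r,q=px; K=c['mtx']
    d=np.array([(q-K[0,2])/K[0,0],-(r-K[1,2])/K[1,1],-1.])
    if 'origin' in c: R=np.array(c['rotation']);o=np.array(c['origin'])
    else:
        T=np.array(c['tool_from_camera']);Rt=np.array(st['tcp_rot']);R=Rt@T[:3,:3];o=Rt@T[:3,3]+np.array(st['position'])
    D=R@d
    if z is None: return o+D*c['z_map'][int(round(r)),int(round(q))]
    return o+D*(z-o[2])/D[2]
E
python3 - <<'E'
from h import *
s=read_state(); print({k:np.round(v,3).tolist() for k,v in s.items()})
Z=dict(near_axis=.269,bed_bar=.123,near_lever=.251,near_red_end=.258,far_red_end=.258,far_lever=.251,press=0,ink_jar=0,brayer=None,brush_tin=0)
for n in ['scene','top']:
    c=capture(n); cv2.imwrite(f'pics/{n}.png',c['image']); print(n,c['origin'],c['rotation'],c['mtx'].tolist() if hasattr(c['mtx'],'tolist') else c['mtx'],[k for k in c])
    for k,z in Z.items():
        for m in mark_of(c,k)[:2]: print(k,round(m['p'],2),np.round(m['pixel']),np.round(w(c,m['pixel'],z),4))
E
```

```text
pics
{'time_s': 0.0, 'joint_positions': [63.168, 30.278, 82.159, -0.003, 67.689, -10.226], 'qvel': [0.003, -0.038, -0.072, 0.111, 0.031, 0.015], 'tau': [0.0, -44.003, -17.66, 0.063, 0.058, -0.0], 'position': [0.178, 0.598, 0.222], 'tcp_rot': [[0.286, -0.001, -0.958], [0.958, -0.002, 0.286], [-0.002, -1.0, 0.0]], 'force': [-0.416, -0.041, 0.612], 'moment': [0.014, 0.019, 0.027], 'opening': 0.997}
scene [ 1.41387919 -0.67391594  0.94965433] [[ 0.64695764 -0.44244612  0.62103723]
 [ 0.76245519  0.36426008 -0.53476787]
 [ 0.0103869   0.81948522  0.57300618]] [[611.7862190990486, 0.0, 320.4124878280381], [0.0, 611.7862190990486, 241.35693591455563], [0.0, 0.0, 1.0]] ['image', 'z_map', 'mtx', 'origin', 'rotation', 'shot']
near_axis 0.65 [421. 133.] [ 0.8387 -0.512   0.269 ]
near_axis 0.63 [187. 320.] [0.515  0.0954 0.269 ]
bed_bar 0.69 [313. 278.] [ 0.6556 -0.132   0.123 ]
bed_bar 0.64 [184. 320.] [0.3087 0.2722 0.123 ]
near_lever 0.77 [208. 284.] [ 0.509  -0.0009  0.251 ]
near_red_end 0.74 [181. 314.] [0.4701 0.1185 0.258 ]
far_red_end 0.74 [226. 427.] [0.7619 0.1744 0.258 ]
far_lever 0.8
[... 614 characters left out ...]
s 0.85 [250. 295.] [0.5115 0.1052 0.269 ]
bed_bar 0.66 [208. 374.] [ 0.6514 -0.1244  0.123 ]
near_lever 0.7 [250. 336.] [ 0.5152 -0.0039  0.251 ]
near_lever 0.46 [171. 328.] [0.7333 0.0202 0.251 ]
near_red_end 0.68 [230. 471.] [ 0.5768 -0.3721  0.258 ]
near_red_end 0.58 [266. 288.] [0.468  0.1241 0.258 ]
far_red_end 0.88 [160. 269.] [0.7587 0.1835 0.258 ]
far_lever 0.82 [166. 328.] [0.7451 0.0205 0.251 ]
press 0.55 [220. 295.] [0.6207 0.1194 0.    ]
press 0.41 [243. 165.] [0.5373 0.5375 0.    ]
ink_jar 0.91 [308. 430.] [ 0.3479 -0.3244  0.    ]
brayer 0.91 [242. 165.] [0.5382 0.5246 0.0455]
brayer 0.44 [229. 470.] [ 0.5968 -0.421   0.1052]
brush_tin 0.69 [230. 472.] [ 0.6043 -0.4616  0.    ]
```

Run:
```python
import cv2,numpy as np
a=cv2.imread('pics/scene.png');b=cv2.imread('pics/top.png')
cv2.imwrite('pics/a.png',np.vstack([cv2.resize(a[120:380,200:500],(690,598))]))
cv2.imwrite('pics/b.png',cv2.resize(b[110:310,220:480],(780,600)))
```

```text
(no output)
```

View pics/a.png

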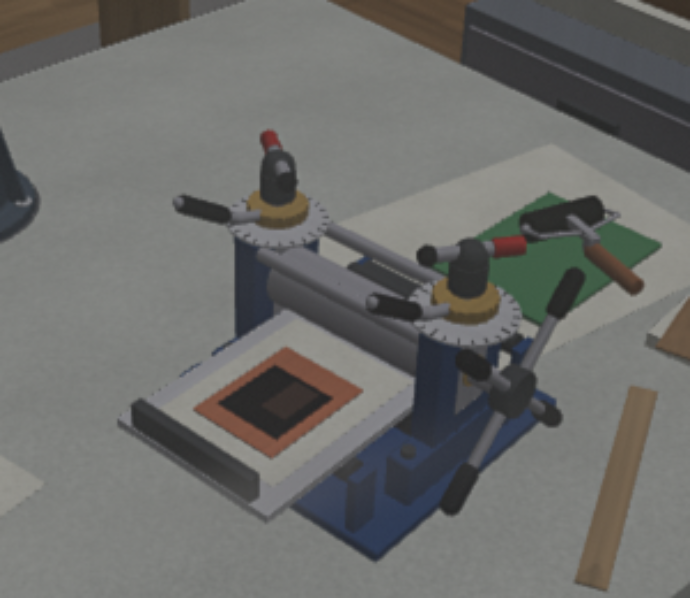

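View pics/b.png

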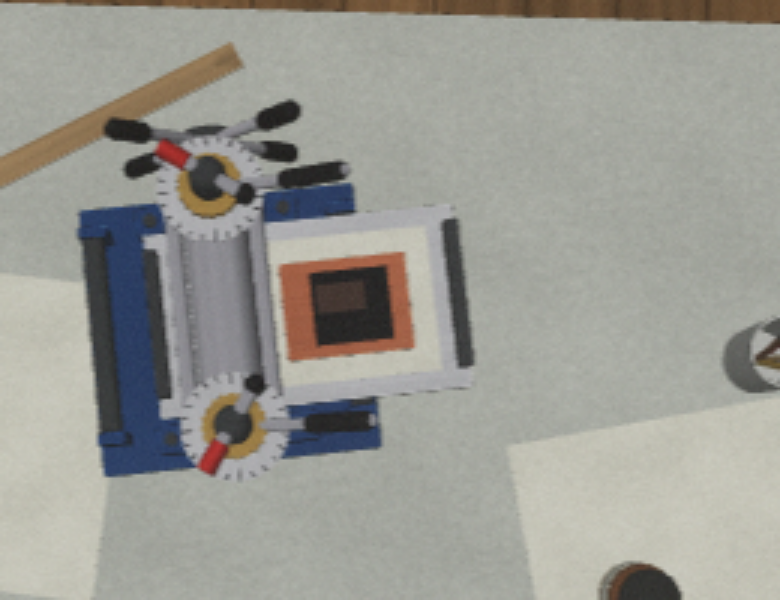

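The top view shows the near screw (crop 235,425) with its red end pointing down-left, the far red end up-left, both levers pointing right (press -y), and the bed out to the right with its bar at (460,290). Now I'll measure the press frame and angles.

```bash
cat > m.py <<'E'
from h import *
def red(c,z=.258,st=None):
    hsv=cv2.cvtColor(c['image'],cv2.COLOR_BGR2HSV)
    m=(((hsv[...,0]<6)|(hsv[...,0]>173))&(hsv[...,1]>150)&(hsv[...,2]>70)).astype(np.uint8)
    n,l,s,cen=cv2.connectedComponentsWithStats(m)
    return [(s[i,4],np.round(w(c,cen[i][::-1],z,st),4)) for i in range(1,n) if s[i,4]>12]
E
python3 - <<'E'
from m import *
for n in ['top','scene']:
    c=capture(n); print(n,red(c))
    zm=c['z_map']; R=np.array(c['rotation']);K=c['mtx'];v,u=np.mgrid[:480,:640]
    P=np.stack([(u-K[0,2])/K[0,0],-(v-K[1,2])/K[1,1],-np.ones_like(u)],-1)*zm[...,None]@R.T+c['origin']
    def f(lo,hi,bx):
        m=(zm>0)&(P[...,2]>lo)&(P[...,2]<hi)&(P[...,0]>bx[0])&(P[...,0]<bx[1])&(P[...,1]>bx[2])&(P[...,1]<bx[3]); return P[m]
    for nm,bx in dict(near=(.46,.57,.05,.16),far=(.69,.81,.08,.18)).items():
        q=f(.263,.28,bx); print(nm,'hub',len(q),q.mean(0).round(4),(q[:,:2].min(0)+q[:,:2].max(0))/2,q[:,:2].min(0),q[:,:2].max(0))
    q=f(.112,.13,(.5,.8,-.2,-.05)); print('bar',len(q),q.mean(0).round(4)); 
    if len(q): print(cv2.minAreaRect(q[:,:2].astype(np.float32)), q[:,2].max())
    for nm,bx in dict(near=(.46,.6,-.04,.05),far=(.69,.81,-.02,.07)).items():
        q=f(.225,.28,bx); print(nm,'lever',len(q),q.mean(0).round(4), cv2.fitLine(q[:,:2].astype(np.float32),2,0,.01,.01).ravel() if len(q)>5 else'')
E
```

```text
top [(np.int32(55), array([0.7557, 0.162 , 0.258 ])), (np.int32(55), array([0.4798, 0.1176, 0.258 ]))]
near hub 197 [0.5078 0.1033 0.2672] [0.50920296 0.10324675] [0.46573293 0.07473952] [0.55267299 0.13175397]
far hub 199 [0.7372 0.1319 0.2669] [0.73748827 0.13275561] [0.71041102 0.08718824] [0.76456551 0.17832299]
bar 238 [ 0.6525 -0.117   0.1236]
((0.6542989015579224, -0.11703994870185852), (0.14844964444637299, 0.014658316038548946), 7.362069129943848) 0.12997516640779527
near lever 163 [0.5141 0.0069 0.2517] [ 0.03525416 -0.9993784   0.51405835  0.00687524]
far lever 155 [0.7423 0.0361 0.2508] [0.09326743 0.9956411  0.74234444 0.03607571]
scene [(np.int32(176), array([0.4816, 1.1676, 0.258 ])), (np.int32(18), array([0.7484, 0.1727, 0.258 ]))]
near hub 140 [0.514  0.0996 0.2658] [0.5108194 0.1007178] [0.46477542 0.07400324] [0.55686339 0.12743237]
far hub 203 [0.7422 0.1304 0.2657] [0.74104654 0.13095607] [0.71376145 0.08609457] [0.76833163 0.17581756]
bar 535 [ 0.6613 -0.1194  0.1207]
((0.6567765474319458, -0.11842134594917297), (0.15117520093917847, 0.019073622301220894), 6.715015888214111) 0.12720428409318008
near lever 197 [ 5.212e-01 -4.000e-04  2.488e-01] [ 9.5848320e-03  9.9995404e-01  5.2115655e-01 -3.6825609e-04]
far lever 209 [0.7493 0.0285 0.2499] [0.03615243 0.9993463  0.7492616  0.02851809]
```

Call:
send_rows(moves="0 0 -35 0 -5.9;0 0 -35 0 -5.9;0 0 -35 0 -5.9;0 0 -35 0 -6;0 -34 0 -16 0;0 -34 0 -16 0;0 -34 0 -16 0;0 -34 0 -16 0;0 -34 0 -16 0;0 -34 0 -16 0;0 -34 0 -16 0;0 -34 0 -16 0;0 -34 0 -16 0;0 -34 0 -16 0;0 -34 0 -16 0;0 -34 0 -16 0;0 -34 0 -16 0;0 -34 0 -16 0;0 -34 0 -16 0;0 0 0 0 0")

```text
time_s: 2.87
position: [0.4837, 0.1171, 0.3626]
tcp_rot: [[-0.117, 0.003, -0.993], [0.993, -0.003, -0.117], [-0.004, -1.0, -0.003]]
force: [0.1, 0.8, -0.9]
opening: 0.005
```

Run:
```python
from m import *
s=read_state();c=capture('wrist');cv2.imwrite('pics/w1.png',c['image']);print(np.round(c['tool_from_camera'],3).tolist(),red(c,.258,s))
for k,z in dict(near_axis=.269,near_red_end=.258,near_lever=.251,far_red_end=.258).items():
    print(k,[(round(m['p'],2),np.round(m['pixel']),w(c,m['pixel'],z,s).round(4)) for m in mark_of(c,k)[:2]])
```

```text
[[1.0, 0.0, -0.0, -0.001], [-0.0, 0.294, -0.956, -0.162], [-0.0, 0.956, 0.294, 0.082], [0.0, 0.0, 0.0, 1.0]] [(np.int32(918), array([0.4805, 0.119 , 0.258 ]))]
near_axis [(0.89, array([278., 288.]), array([0.5108, 0.1005, 0.269 ]))]
near_red_end [(0.71, array([218., 332.]), array([0.4661, 0.1265, 0.258 ]))]
near_lever [(0.96, array([258., 151.]), array([ 0.5144, -0.0037,  0.251 ]))]
far_red_end [(0.4, array([324.,  94.]), array([ 0.5715, -0.0449,  0.258 ]))]
```

View pics/w1.png

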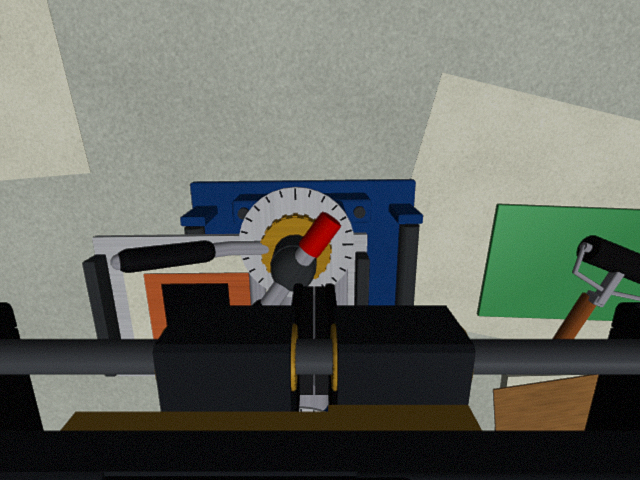

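Call:
send_rows(moves="0 -33 0 -16 0;0 -33 0 -16 0;0 -33 0 -16 0;0 -33 0 -16 0;0 -33 0 -16 0;0 -33 0 -16 0;0 -33 0 -16 0;0 -33 0 -16 0;0 -33 0 -16 0;0 0 0 0 0;0 0 30 0 0;0 0 30 0 0;0 0 30 0 0;0 0 30 0 0;0 0 30 0 0;0 0 0 0 0;0 0 0 0 0")

```text
time_s: 4.53
position: [0.6582, -0.1521, 0.2112]
tcp_rot: [[-0.126, -0.004, -0.992], [0.992, 0.002, -0.126], [0.002, -1.0, 0.004]]
force: [0.0, -0.9, -0.3]
opening: 0.011
```

Call:
send_rows(moves="0 -12 0 0 0;0 0 30 0 0;0 0 30 0 0;0 0 30 0 0;0 0 17 0 0;0 0 0 0 0;0 8 0 0 0;0 8 0 0 0;0 8 0 0 0;0 8 0 0 0;0 8 0 0 0;0 8 0 0 0")

```text
time_s: 5.53
position: [0.6562, -0.1193, 0.1075]
tcp_rot: [[-0.125, 0.004, -0.992], [0.992, -0.003, -0.125], [-0.004, -1.0, -0.003]]
force: [0.6, -3.5, 2.7]
opening: 0.001
```

Call:
send_rows(moves="0 6 0 0 0;0 6 0 0 0;0 6 0 0 0;0 6 0 0 0;0 6 0 0 0;0 6 0 0 0;0 6 0 0 0;0 6 0 0 0;0 3 0 0 0;0 3 0 0 0;0 0 0 0 0")

```text
time_s: 6.45
position: [0.6474, -0.0639, 0.1051]
tcp_rot: [[-0.124, -0.002, -0.992], [0.992, 0.001, -0.124], [0.002, -1.0, 0.002]]
force: [0.5, 0.0, 0.8]
opening: 0.006
```

Call:
send_rows(moves="0 2 0 0 0;0 2 0 0 0;0 2 0 0 0;0 2 0 0 0;0 2 0 0 0")

```text
time_s: 6.87
position: [0.6462, -0.0552, 0.1051]
tcp_rot: [[-0.123, -0.002, -0.992], [0.992, 0.0, -0.123], [0.0, -1.0, 0.002]]
force: [0.1, -3.4, -0.4]
opening: 0.004
```

Call:
send_rows(moves="0 1 0 0 0;0 1 0 0 0;0 1 0 0 0")

```text
time_s: 7.12
position: [0.6458, -0.0521, 0.1051]
tcp_rot: [[-0.124, -0.002, -0.992], [0.992, 0.0, -0.124], [0.0, -1.0, 0.002]]
force: [0.1, -3.1, -1.5]
opening: 0.009
```

Call:
send_rows(moves="0 1.5 0 0 0;0 1.5 0 0 0;0 1.5 0 0 0;0 1.5 0 0 0")

```text
time_s: 7.45
position: [0.6456, -0.0491, 0.1053]
tcp_rot: [[-0.125, -0.001, -0.992], [0.992, -0.006, -0.125], [-0.005, -1.0, 0.001]]
force: [-1.9, -13.6, -3.7]
opening: 0.002
```

Call:
send_rows(moves="0 1.5 0 0 0;0 1.5 0 0 0;0 1.5 0 0 0")

```text
time_s: 7.7
position: [0.6457, -0.049, 0.1054]
tcp_rot: [[-0.127, 0.001, -0.992], [0.992, -0.013, -0.127], [-0.013, -1.0, 0.001]]
force: [-2.0, -24.1, -5.0]
opening: 0.002
```

Call:
send_rows(moves="0 -12 0 0 0;0 -25 0 0 0;0 0 0 0 0;0 0 -35 0 0;0 0 -35 0 0;0 0 -35 0 0;0 0 -35 0 0;0 0 -35 0 0;0 0 -35 0 0;50 20 0 25 0;50 20 0 25 0;50 20 0 25 0;50 20 0 25 0;50 20 0 25 0;50 0 0 0 6.8;50 0 0 0 6.8;50 0 0 0 6.8;50 0 0 0 6.8;50 0 0 0 6.8;50 0 0 0 6.8")

```text
time_s: 9.37
position: [0.5134, 0.0069, 0.316]
tcp_rot: [[0.559, 0.001, -0.829], [0.829, 0.003, 0.559], [0.003, -1.0, 0.0]]
force: [-0.1, -0.4, -0.6]
opening: 0.568
```

Call:
send_rows(moves="50 0 0 0 6.8;50 0 0 0 6.8;50 0 0 0 6.8;50 0 0 0 6.8;50 0 0 0 6.8;50 0 0 0 6.8;50 0 0 0 6.8;50 0 0 0 6.8;50 0 0 0 0;50 0 0 0 0")

```text
time_s: 10.2
position: [0.5134, 0.0063, 0.3158]
tcp_rot: [[0.999, 0.001, -0.037], [0.037, 0.001, 0.999], [0.001, -1.0, 0.001]]
force: [0.2, 0.5, -0.9]
opening: 0.574
```

Run:
```python
from m import *
s=read_state();print(s['position'],s['tcp_rot']);c=capture('wrist');cv2.imwrite('pics/w2.png',c['image']);print(red(c,.258,s))
for k,z in dict(near_axis=.269,near_red_end=.258,near_lever=.251,bed_bar=.123).items():
    print(k,[(round(m['p'],2),np.round(m['pixel']),w(c,m['pixel'],z,s).round(4)) for m in mark_of(c,k)[:2]])
```

```text
[0.51342094 0.00632788 0.3158207 ] [[ 9.99329974e-01  6.57118613e-04 -3.65946885e-02]
 [ 3.65936891e-02  1.47336692e-03  9.99329141e-01]
 [ 7.10595182e-04 -9.99998699e-01  1.44833333e-03]]
[(np.int32(1987), array([0.479 , 0.1204, 0.258 ]))]
near_axis [(0.96, array([ 89., 313.]), array([0.5092, 0.1019, 0.269 ]))]
near_red_end [(0.6, array([ 35., 228.]), array([0.4648, 0.1267, 0.258 ]))]
near_lever [(0.82, array([275., 318.]), array([ 0.5166, -0.0062,  0.251 ])), (0.51, array([263., 444.]), array([0.5946, 0.0053, 0.251 ]))]
bed_bar [(0.75, array([265., 445.]), array([ 0.6434, -0.0425,  0.123 ]))]
```

View pics/w2.png

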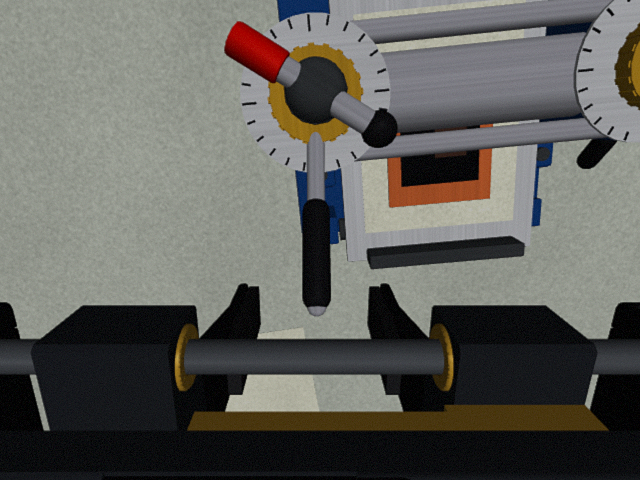

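Call:
send_rows(moves="50 0 0 -13 0;50 0 27 0 0;50 0 27 0 0;50 0 27 0 0;22 0 0 0 0;22 0 0 0 0;22 0 0 0 0;22 0 0 0 0;22 0 0 0 0")

```text
time_s: 11.2
position: [0.5151, -0.0079, 0.2363]
tcp_rot: [[0.999, 0.004, -0.033], [0.033, -0.001, 0.999], [0.004, -1.0, -0.001]]
force: [-0.2, 0.0, -0.5]
opening: 0.302
```

Call:
send_rows(moves="22 6.6 0 0.2 -3.5;22 6.6 0 0.2 -3.5;22 6.6 0 0.2 -3.5;22 6.6 0 0.2 -3.5")

```text
time_s: 11.53
position: [0.5373, -0.0041, 0.2355]
tcp_rot: [[0.961, -0.006, -0.278], [0.278, -0.002, 0.961], [-0.006, -1.0, 0.0]]
force: [-7.5, -2.3, 3.8]
opening: 0.251
```

Call:
send_rows(moves="22 6.6 0 0.2 -3.5;22 6.6 0 0.2 -3.5;22 6.6 0 0.2 -3.5;22 6.6 0 0.2 -3.5;22 6.6 0 0.2 -3.5;22 6.6 0 0.2 -3.5;22 6.6 0 0.2 -3.5;22 6.6 0 0.2 -3.5")

```text
time_s: 12.2
position: [0.584, 0.0203, 0.2356]
tcp_rot: [[0.718, -0.003, -0.696], [0.696, -0.005, 0.718], [-0.005, -1.0, -0.001]]
force: [-4.0, -5.6, 2.6]
opening: 0.254
```

Call:
send_rows(moves="22 5 0 0.2 -2.6;22 5 0 0.2 -2.6;22 2 0 0 -1;22 0 0 0 0")

```text
time_s: 12.53
position: [0.5931, 0.0292, 0.2357]
tcp_rot: [[0.64, -0.0, -0.768], [0.768, -0.005, 0.64], [-0.004, -1.0, -0.003]]
force: [-2.2, -5.3, -0.1]
opening: 0.255
```

Call:
send_rows(moves="22 3 0 0.2 -1.5;22 3 0 0.2 -1.5;22 1 0 0 0;22 0 0 0 0")

```text
time_s: 12.87
position: [0.5975, 0.0342, 0.2357]
tcp_rot: [[0.6, 0.0, -0.8], [0.8, -0.006, 0.6], [-0.004, -1.0, -0.004]]
force: [-1.7, -7.5, 0.2]
opening: 0.251
```

Call:
send_rows(moves="22 -3 0 0 0;45 0 0 0 0;45 0 0 0 0;45 0 0 0 0;45 0 -30 0 0;45 0 -30 0 0;45 0 -25 0 0;45 -3 0 30 0;45 0 0 30 0;45 0 0 30 0;45 0 0 30 0;45 0 0 25 -7;45 0 0 0 0;45 0 0 0 0")

```text
time_s: 14.03
position: [0.4772, 0.1202, 0.3201]
tcp_rot: [[0.497, 0.001, -0.868], [0.868, 0.0, 0.497], [0.001, -1.0, -0.001]]
force: [-0.4, -0.1, -0.1]
opening: 0.517
```

Run:
```python
from m import *
s=read_state();print(s['position'],s['tcp_rot'][0]);c=capture('wrist');cv2.imwrite('pics/w3.png',c['image']);print(red(c,.258,s))
for k,z in dict(near_axis=.269,near_red_end=.258,near_lever=.251,far_red_end=.258).items():
    print(k,[(round(m['p'],2),np.round(m['pixel']),w(c,m['pixel'],z,s).round(4)) for m in mark_of(c,k)[:2]])
c=capture('top');print(red(c))
for k in['far_red_end','near_lever','far_lever']: print(k,[(round(m['p'],2),w(c,m['pixel'],.258 if 'red' in k else .251).round(4)) for m in mark_of(c,k)[:2]])
```

```text
[0.47720328 0.12023422 0.32014164] [ 0.4973969   0.00128741 -0.86752214]
[(np.int32(1241), array([0.4813, 0.1188, 0.258 ]))]
near_axis [(0.76, array([320., 315.]), array([0.5081, 0.1024, 0.269 ])), (0.26, array([241., 314.]), array([0.4635, 0.1269, 0.269 ]))]
near_red_end [(0.94, array([239., 312.]), array([0.4652, 0.1247, 0.258 ]))]
near_lever []
far_red_end []
[(np.int32(54), array([0.756 , 0.1621, 0.258 ]))]
far_red_end []
near_lever [(0.59, array([0.594 , 0.0294, 0.251 ]))]
far_lever [(0.72, array([0.7388, 0.0248, 0.251 ]))]
```

View pics/w3.png

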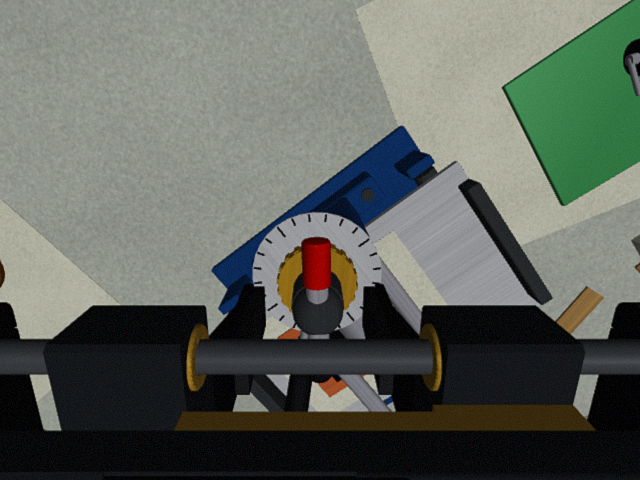

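Call:
send_rows(moves="45 0 26 0 0;45 0 26 0 0;45 0 25 0 0;45 0 0 0 0;0 0 0 0 0;0 0 0 0 0;0 0 0 0 0;0 0 0 0 0;0 0 0 0 0;0 0 0 0 0")

```text
time_s: 15.32
position: [0.4792, 0.1202, 0.2438]
tcp_rot: [[0.498, 0.004, -0.867], [0.867, 0.002, 0.498], [0.004, -1.0, -0.002]]
force: [1.0, 3.8, 2.2]
opening: 0.195
```

Call:
send_rows(moves="0 4 0 -0.2 6;0 4 0 -0.2 6;0 4 0 -0.2 6;0 4 0 -0.2 6")

```text
time_s: 15.65
position: [0.4889, 0.1318, 0.2438]
tcp_rot: [[0.811, 0.002, -0.586], [0.586, 0.001, 0.811], [0.002, -1.0, -0.0]]
force: [-1.6, 1.2, 5.1]
opening: 0.2
```

Call:
send_rows(moves="0 4 0 -0.2 6;0 4 0 -0.2 6;0 4 0 -0.2 6;0 4 0 -0.2 6;0 4 0 -0.2 6;0 4 0 -0.2 6;0 4 0 -0.2 6;0 4 0 -0.2 6;0 4 0 -0.2 6;0 4 0 -0.2 6;0 3 0 -0.1 4.5;0 0 0 0 0;0 0 0 0 0")

```text
time_s: 16.73
position: [0.5277, 0.1353, 0.2438]
tcp_rot: [[0.879, -0.002, 0.477], [-0.477, 0.003, 0.879], [-0.003, -1.0, 0.001]]
force: [-5.1, 4.0, 7.4]
opening: 0.199
```

Call:
send_rows(moves="40 0 0 0 0;40 0 0 0 0;40 0 0 0 0;40 0 0 0 0;40 0 -15 0 0;40 0 -40 0 0;40 0 -40 0 0;40 0 -40 0 0;40 0 -40 0 0;40 28 0 -7 0;40 28 0 -7 0;40 28 0 -7 0;40 28 0 -7 0;40 28 0 -7 -7.1;40 0 0 0 -7.1;40 0 0 0 -7.1;40 0 0 0 -7.1;40 0 0 0 -7.1;40 0 0 0 0;40 0 0 0 0")

```text
time_s: 18.4
position: [0.6357, 0.0363, 0.4172]
tcp_rot: [[0.993, -0.001, -0.12], [0.12, -0.0, 0.993], [-0.001, -1.0, -0.0]]
force: [0.0, -0.2, -0.2]
opening: 0.462
```

Run:
```python
from m import *
s=read_state();print(s['position'],s['tcp_rot'][0],s['force']);c=capture('wrist');cv2.imwrite('pics/w4.png',c['image']);print(red(c,.258,s))
for k,z in dict(near_axis=.269,near_red_end=.258,near_lever=.251,far_red_end=.258,far_lever=.251,bed_bar=.123).items():
    print(k,[(round(m['p'],2),np.round(m['pixel']),w(c,m['pixel'],z,s).round(4)) for m in mark_of(c,k)[:2]])
```

```text
[0.63572092 0.03629963 0.41719692] [ 9.92767510e-01 -5.63268874e-04 -1.20051465e-01] [ 0.01538324 -0.1618261  -0.22394747]
[(np.int32(949), array([0.7557, 0.1649, 0.258 ])), (np.int32(909), array([0.5265, 0.1338, 0.258 ]))]
near_axis [(0.75, array([119., 161.]), array([0.5095, 0.103 , 0.269 ]))]
near_red_end [(0.88, array([ 63., 200.]), array([0.5344, 0.1469, 0.258 ]))]
near_lever [(0.63, array([215., 267.]), array([0.5946, 0.0333, 0.251 ]))]
far_red_end [(0.91, array([ 59., 503.]), array([0.7619, 0.1772, 0.258 ]))]
far_lever [(0.86, array([246., 434.]), array([0.7443, 0.0236, 0.251 ]))]
bed_bar [(0.65, array([255., 316.]), array([ 0.6472, -0.0427,  0.123 ]))]
```

View pics/w4.png

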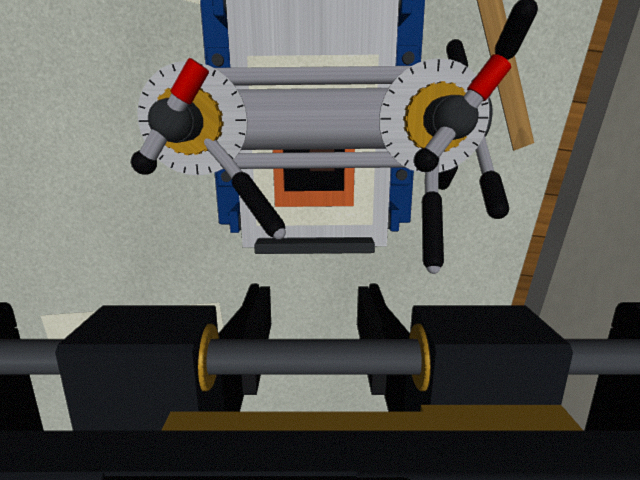

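Run:
```python
from m import *
s=read_state();c=capture('wrist');im=c['image']
r=sorted(red(c,.258,s),key=lambda a:a[1][0])
for nm,(x0,y0),rr in (('near',(144,161),r[0]),('far',(427,159),r[1])):
    p=im[y0-25:y0+25,x0-25:x0+25]
    b=w(c,(y0,x0),.258,s); d=rr[1]-b; print(nm,b.round(4),d.round(4),np.degrees(np.arctan2(d[1],d[0])))
    # hub top
cv2.imwrite('pics/c.png',np.hstack([cv2.resize(im[40:190,110:240],(390,450),interpolation=2),cv2.resize(im[40:190,395:525],(390,450),interpolation=2)]))
c=capture('top');print(red(c))
for k in('near_axis',): print([(m['p'],w(c,m['pixel'],.269)) for m in mark_of(c,k)])
c=capture('scene');print(red(c));cv2.imwrite('pics/scene2.png',c['image'])
```

```text
near [0.4916 0.0681 0.258 ] [0.0349 0.0656 0.    ] 61.9988171264662
far [0.7205 0.0981 0.258 ] [0.0352 0.0669 0.    ] 62.27217060711376
[(np.int32(55), array([0.7559, 0.1624, 0.258 ])), (np.int32(13), array([0.5306, 0.1412, 0.258 ]))]
[(0.85, array([0.50693028, 0.09541718, 0.269     ]))]
[(np.int32(185), array([0.4815, 1.1673, 0.258 ])), (np.int32(13), array([0.5679, 0.9711, 0.258 ])), (np.int32(21), array([0.7479, 0.1726, 0.258 ]))]
```

View pics/c.png

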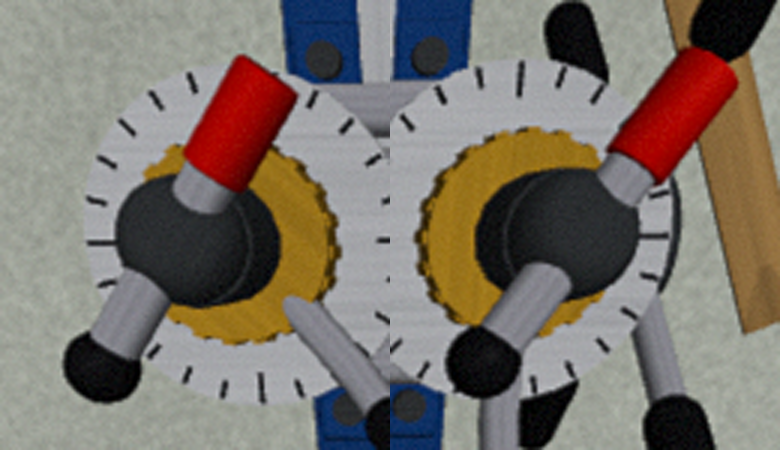

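Call:
send_rows(moves="45 -20 0 2 -7.1;45 -18 0 10 -7.1;45 0 0 0 -7.1;45 0 0 0 -7.1;45 0 0 0 -7.1;45 0 0 0 -7.1;45 0 0 0 -2.4;45 0 30 0 0;45 0 30 0 0;45 0 30 0 0;45 0 0 0 0;45 0 0 0 0")

```text
time_s: 19.95
position: [0.5949, 0.0414, 0.3264]
tcp_rot: [[0.614, -0.004, -0.789], [0.789, 0.0, 0.614], [-0.002, -1.0, 0.003]]
force: [0.2, 0.1, 0.4]
opening: 0.516
```

Run:
```python
from m import *
s=read_state();R=np.array(s['tcp_rot']);print(s['position'],R[:2,0],np.degrees(np.arctan2(R[1,0],R[0,0])));c=capture('wrist');cv2.imwrite('pics/w5.png',c['image'])
for k,z in dict(near_axis=.269,near_lever=.251).items():
    print(k,[(round(m['p'],2),np.round(m['pixel']),w(c,m['pixel'],z,s).round(4)) for m in mark_of(c,k)[:2]])
d=R.T@(np.array([.5951,.035,.236])-s['position']); print(d.round(4))
```

```text
[0.59494337 0.04143777 0.32643861] [0.61445076 0.78895271] 52.087891049140616
near_axis [(0.57, array([ 72., 309.]), array([0.5094, 0.1034, 0.269 ]))]
near_lever [(0.85, array([259., 306.]), array([0.5945, 0.0339, 0.251 ]))]
[-0.0048  0.0904 -0.0044]
```

View pics/w5.png

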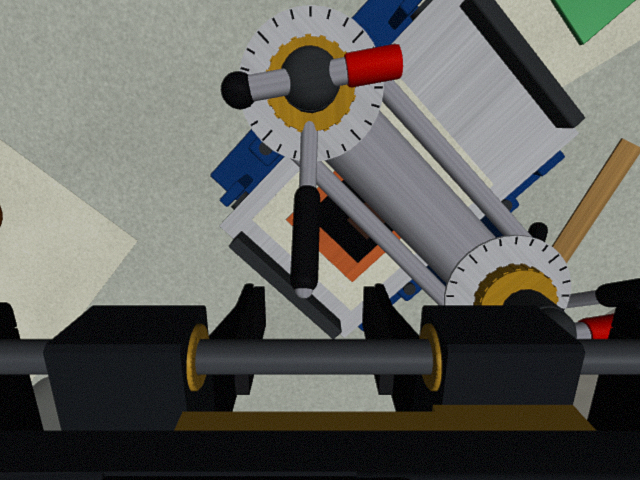

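Call:
send_rows(moves="45 -5 0 -4 0;45 0 30 0 0;45 0 30 0 0;45 0 30 0 0;22 0 0 0 0;22 0 0 0 0;22 0 0 0 0;22 0 0 0 0;22 -6.6 0 0.2 3.5;22 -6.6 0 0.2 3.5;22 -6.6 0 0.2 3.5;22 -6.6 0 0.2 3.5;22 -6.6 0 0.2 3.5;22 -6.6 0 0.2 3.5")

```text
time_s: 21.27
position: [0.57, 0.0101, 0.2402]
tcp_rot: [[0.858, 0.01, -0.514], [0.514, 0.003, 0.858], [0.01, -1.0, -0.003]]
force: [4.9, 4.0, -2.2]
opening: 0.251
```

Call:
send_rows(moves="22 -6.6 0 0.2 3.5;22 -6.6 0 0.2 3.5;22 -6.6 0 0.2 3.5;22 -6.6 0 0.2 3.5;22 -6.6 0 0.2 3.5;22 -6.6 0 0.2 3.5")

```text
time_s: 21.77
position: [0.5338, -0.0045, 0.2403]
tcp_rot: [[0.985, 0.012, -0.172], [0.172, 0.001, 0.985], [0.012, -1.0, -0.001]]
force: [5.6, 4.0, -3.2]
opening: 0.253
```

Call:
send_rows(moves="22 -5 0 0.1 2.6;22 -5 0 0.1 2.6;22 -4 0 0.1 2;22 -3 0 0 0.8;22 -2 0 0 0")

```text
time_s: 22.18
position: [0.5152, -0.0071, 0.2403]
tcp_rot: [[0.999, 0.013, -0.036], [0.036, -0.001, 0.999], [0.012, -1.0, -0.001]]
force: [7.2, 1.2, -3.7]
opening: 0.255
```

Call:
send_rows(moves="22 -2 0 0 0;22 -2 0 0 0")

```text
time_s: 22.35
position: [0.5133, -0.0074, 0.2405]
tcp_rot: [[0.999, 0.017, -0.036], [0.036, -0.001, 0.999], [0.017, -1.0, -0.002]]
force: [13.7, 1.9, -8.1]
opening: 0.252
```

Call:
send_rows(moves="22 -2 0 0 0;22 -1.5 0 0 0;22 0 0 0 0;22 0 0 0 0")

```text
time_s: 22.68
position: [0.5133, -0.0077, 0.241]
tcp_rot: [[0.999, 0.025, -0.035], [0.035, -0.001, 0.999], [0.025, -1.0, -0.002]]
force: [16.8, 1.8, -10.3]
opening: 0.253
```

Call:
send_rows(moves="22 4 0 0 0;22 2 0 0 0;45 0 0 0 0;45 0 0 0 0;45 0 0 0 0;45 0 -30 0 0;45 0 -40 0 0;45 0 -40 0 0;45 0 -40 0 0;45 0 -30 -10 0;45 30 0 0 0;45 30 0 0 0;45 30 0 0 0;45 30 0 0 -5;45 0 0 0 0;45 0 0 0 0")

```text
time_s: 24.02
position: [0.6288, -0.0125, 0.4154]
tcp_rot: [[0.992, -0.006, -0.123], [0.123, 0.001, 0.992], [-0.005, -1.0, 0.001]]
force: [-0.3, 0.6, 0.6]
opening: 0.516
```

Run:
```python
from m import *
s=read_state();print(s['position'],s['force']);c=capture('wrist');cv2.imwrite('pics/w6.png',c['image']);r=red(c,.258,s);print(r)
for k,z in dict(near_axis=.269,near_red_end=.258,near_lever=.251,far_red_end=.258,far_lever=.251,bed_bar=.123).items():
    print(k,[(round(m['p'],2),np.round(m['pixel']),w(c,m['pixel'],z,s).round(4)) for m in mark_of(c,k)[:1]])
```

```text
[ 0.62875933 -0.01245895  0.4154043 ] [-0.29890687  0.56993792  0.6160946 ]
[(np.int32(792), array([0.5256, 0.1312, 0.258 ])), (np.int32(685), array([0.7541, 0.1606, 0.258 ]))]
near_axis [(0.81, array([ 51., 175.]), array([0.5115, 0.1028, 0.269 ]))]
near_red_end []
near_lever [(0.71, array([194., 184.]), array([ 0.5154, -0.0057,  0.251 ]))]
far_red_end []
far_lever [(0.79, array([193., 454.]), array([0.7423, 0.0243, 0.251 ]))]
bed_bar [(0.74, array([219., 326.]), array([ 0.645 , -0.0429,  0.123 ]))]
```

View pics/w6.png

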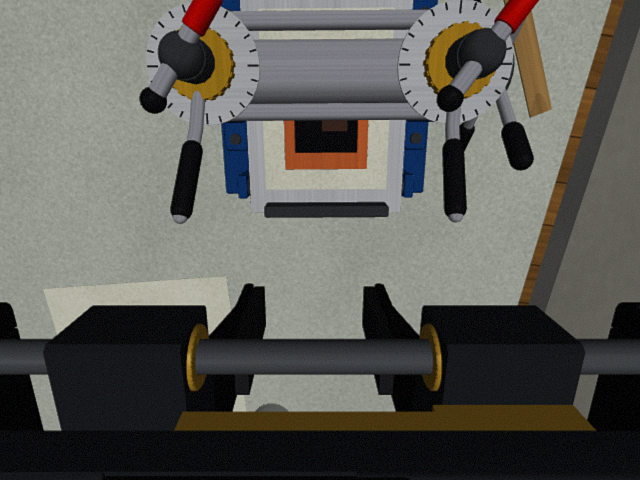

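```bash
python3 -c "
from rig import *
print(hand_in())"
```

```text
the job is handed in; nothing more can be done
None
```

The press is set as asked and the job is handed in, at about 24 s of the 67 s allowed. `hand_in()` gives no verdict, so the checks below are my own measurements.

- **Bed:** I pushed it by the end bar until it stopped moving against about 24 N. Later looks found the bar in the same place.
- **Near lock ring, slackened:** I swung the lever back about 50 degrees, roughly 0.88 of the 0.9 rad available.
- **Near screw:** I gripped the red end and turned it about 88 degrees clockwise. Seen from above, the near red end then pointed at 62.0 degrees and the far one at 62.3.
- **Near lock ring, tightened:** I swung the lever back until it stopped moving at about 17 N of push. In the last picture it lies parallel to the far lever, and its point is back within about 3 mm of where it started.

In the last picture the far screw and lock ring looked as before, and the arm stood clear with no load. That picture cut off the tips of both red ends, so the angle match rests on the look before I tightened the ring. The centres of the visible red areas still agreed afterwards. I did not look at the ink jar, brayer or brush tin at the end, but the arm never worked near them.

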